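Draw the kitchen scale out from under the baskets and weigh the jar

ROBOT

A 6-joint arm with a two-finger parallel gripper is mounted at the origin on the work surface. World frame = base frame: x ahead of the robot, y to its left, z up, the work surface at z = 0. Lengths are in m, angles in degrees, forces in N, time in s.
With the tool pointing down it reaches from about 0.25 to 0.725 m from the base axis. Payload 9.7 kg.
Tool frame: the origin (TCP) lies midway between the tips of the shut fingers; the grasp point (between the pads) lies bot.hold_point_z behind it (bot.hold_point_z is the distance from the TCP to the grasp point, in m); z points along the fingers, y is the line along which they close (so a half turn about z gives the same grasp; the last joint's range is limited). The gripper opens to 85 mm and grips with 20 to 120 N. Pads are 22 mm wide; open, the fingers measure 114 mm over their backs; the gripper's body (76 mm by 85 mm) begins 54 mm behind the grasp point. The pads swing forward as they close: fully open they stand 13 mm farther back than shut.
Start: joints at [65.489, 4.979, 10.078, 95.1, 0, 90], TCP at [0.228, 0.5, 0.231] pointing down, gripper open.
Joint ranges: [-179.16, 179.16], [-48.56, 103.87], [-65.8, 70.77], [-126.05, 130.52], [-82.76, 87.17], [-180, 180]. Speed limits (degrees/s): [127.2, 127.2, 147.25, 180, 180, 180].

INTERFACE

Orientations are given as [roll, pitch, yaw] about the fixed x, y, z axes, in that order (R = Rz(yaw) Ry(pitch) Rx(roll)).
In Python, from workcell import bot, camera, camera_model, ticket gives the robot as it stands.
- The arm moves only by the tool send_rows, never from a script. Its argument "targets" is text: rows parted by semicolons, each of 5 numbers parted by spaces: the shift along the tool's x, y, z in mm, then the turn about the tool's z in degrees, then the closure in counts, from 0 (fully open) to 255 (shut). A call has 1 to 20 rows; each row is the pose to reach, as a shift and turn from the pose commanded when the call began, along the tool's axes at that moment; what a row does not reach only later rows make up. A row lasts 1/8 s, in which the tool goes at most 62.5 mm and 10.7 degrees, less where a joint would pass 70% of its speed; a pose out of reach is approached as far as the arm can. A call with a gripper value outside its range is refused whole. The fingers move at their own pace and stop on an object; "newtons" is the grip in N (left out, the last holds). Time passes only in rows, so rows that repeat a pose let the fingers close. It gives the time, the measured TCP pose, the force, the opening and the grip force at its end, in the units of the state.
- bot.get_obs(): the state, without advancing time (a new reading comes with each control period).
- camera(name): name is "side" or "top"; returns the picture (480x640x3 uint8, blue, green, red); there is no depth.
- camera_model(name): a dict with "K" (3x3 intrinsics, pixels), "dist_coeffs" ([k1, k2, p1, p2, k3] as OpenCV has them; the pictures are not rectified), "pose" (4x4, takes a point from camera to world coordinates). Camera axes: x right, y down, z forward; pixel columns grow to the right and rows downward; lengths in m; the calibration is good to about 2 mm. A picture is of the moment at which its call begins. camera_model takes no time and is no camera call.
- ticket.job_done(): hands the job in; it is judged then, once.
The state is a dict: "time": time; "q": joint angles; "qd": joint speeds; "joint_efforts": joint torques, N m; "ee_pos": TCP position; "tcp_rot": TCP orientation; "wrist_force": force on the tool from outside, world axes, zero at the start; "torque": the same for the moment, N m; "opening": finger opening in m; "grasp_force": force on a finger pad.
Only numpy, scipy, OpenCV 4.12 (cv2) and the standard library are available. Lean on these libraries where they do the work, as an engineer would, in place of code of your own. Each camera call takes 0.05 s, during which the arm holds its last target. There are 200 camera calls.

TASK

Someone has stood the stack of three white baskets half on top of the flat kitchen scale. Draw the scale out from under the stack, never pressing on it with more than about 3 kg because its sensor is delicate, until it lies wholly clear and the stack has settled flat on its own four feet, upright, where it stood and with everything still in it. Then stand the closed glass jar upright in the middle of the scale, setting it down gently, and leave the bowl, the cup and the pepper mill where they are.

Things in the scene. Friction and masses are not known exactly. Their poses are not given: they have to be found in the camera images.
- scale: Slim digital kitchen scale, flat dark glass top with a grey display at one end: 225 (x) x 165 (y) mm, 12 mm thick on four hard smooth feet near its corners, 0.4 kg, rigid, too wide to grip, flat on the counter. Origin: centre of its underside; top at z = 12 mm. Its display end (-x) lies bare; its other end (+x) is under the stack. It comes out towards its own -x, by 120 to 145 mm
- scale_press (a point): Point on the flat glass of the bare display end, over the display, (-85, 0, 12) mm in the scale's frame, about 75 mm from the face of the lowest basket. Shut fingertips hold the glass with friction about 0.6: pressed down with 12 to 20 N, they bring the scale along with a pull of 3 to 7 N; much lighter, they slip. Over 30 N from the fingers or the jar spoils the scale. Scale feet on counter: 0.15
- scale_tail_l (a point): rear left corner of the scale's top, point (+112.5, +82.5, 12) mm in the scale's frame
- scale_tail_r (a point): rear right corner of the scale's top, point (+112.5, -82.5, 12) mm in the scale's frame
- basket_low: Lowest of three equal white slatted plastic baskets, 225 (x) x 136 (y) x 76 mm high, four legs at x = +-101.5, y = +-57 mm. Origin: centre of its underside at foot level. Its -x legs stand on the scale's glass (slick, 0.15), its +x legs on the counter (0.8): the stack leans back 3.4 degrees. Its face over the scale is at x = -112.5 mm; its x axis is within 0.05 rad of the scale's
- basket_mid: middle basket, same shape, its legs on the corner posts of the lowest one inside 6 mm locating rims, 76 mm above it. Each basket weighs about 0.2 kg, the whole stack with its contents 0.6 to 0.9 kg
- basket_top: top basket, same shape, 76 mm above the middle one, open at the top; the stack reaches about 250 mm above the counter: pass over it or around it
- liner_ring: black silicone liner ring, 104 mm across, 22 mm high, lying in the top basket; origin: centre of its underside
- lame: small wooden lame handle, about 100 mm long, 14 mm wide, 10 mm high, lying across the top basket; origin: under the middle of the wooden part
- probe: steel thermometer probe with a black grip, 150 mm long overall, lying in the middle basket; origin: underside near its middle
- jar: closed glass jar with a flat steel lid, 60 mm in diameter (lid 61 mm), 94 mm tall, 0.28 to 0.46 kg, standing on the counter at one of three places on the robot's right (also taken by the pepper mill and the cup), at least 30 mm clear of its neighbours. Origin: centre of its underside; z up. Rigid
- pepper_mill: dark wooden pepper mill, turned, 54 mm across, 118 mm tall, standing near the jar; origin: centre of its underside. Leave it alone
- cup: white ceramic cup without a handle, 72 mm across the rim, 80 mm tall, standing near the jar; origin: centre of its underside. Leave it alone
- bowl: orange ceramic bowl, 150 mm across, 70 mm high, on the counter beyond the jar; origin: centre of its underside. Leave it alone

How it is judged:
By the outcome, as a careful person would: the job done as asked, in the order asked, and still so for the second after the job is handed in, with the robot touching nothing.
It also fails if it takes over 64 s, if anything falls off the work surface, if the arm or the gripper's body presses on something with over 40 N, if the wrist force passes 120 N, or if a joint passes its speed limit or range.

## Working session

There is one attempt and no reset: what is moved stays moved. The work goes in short steps, Python scripts to look and compute and a tool call to move; the robot and the scene stay as the last step left them, time stands still between calls to the robot, and variables do not carry over. Pictures are saved under pics/ and viewed, at most 10 in all, crops included, and the job is handed in when it is done.

Besides the shell and the picture viewer there is one more tool, called after ">>>" as name(argument=value, ...) on one line, values as JSON. send_rows: Moves the arm, as the interface text tells. Its arguments: {"type":"object","properties":{"targets":{"type":"string"},"newtons":{"type":"number"}},"required":["targets"]}

```bash
mkdir -p pics; ls; python3 - <<'E'
from workcell import bot,camera,camera_model
import cv2,numpy as np
for n in("side","top"):
    cv2.imwrite(f"pics/{n}0.png",camera(n)); m=camera_model(n); print(n,np.round(m["K"],1).tolist(),np.round(m["dist_coeffs"],3),np.round(m["pose"],3).tolist())
o=bot.get_obs();print({k:np.round(v,4).tolist() for k,v in o.items()},bot.hold_point_z)
E
```

```text
pics
side [[515.5, 0.0, 316.2], [0.0, 515.5, 242.2], [0.0, 0.0, 1.0]] [0.02 0.   0.   0.   0.  ] [[-0.957, 0.254, -0.139, 0.728], [0.289, 0.83, -0.477, 0.531], [-0.006, -0.497, -0.868, 1.125], [0.0, 0.0, 0.0, 1.0]]
top [[514.4, 0.0, 319.1], [0.0, 514.4, 233.0], [0.0, 0.0, 1.0]] [-0.132  0.     0.     0.     0.   ] [[0.028, -0.99, 0.14, 0.421], [-1.0, -0.028, 0.006, 0.009], [-0.002, -0.14, -0.99, 1.355], [0.0, 0.0, 0.0, 1.0]]
{'time': 0.1, 'q': [65.4892, 5.008, 10.0402, 95.1009, -0.0007, 90.001], 'qd': [0.003, -0.1317, 0.0976, 0.0265, -0.0261, 0.0812], 'joint_efforts': [-0.0001, -52.1558, 46.5654, 0.016, 0.0, -0.0], 'ee_pos': [0.2281, 0.5002, 0.2307], 'tcp_rot': [-179.9313, 0.0007, 155.4882], 'wrist_force': [-0.0237, -0.0202, -0.1774], 'torque': [-0.0088, -0.0027, -0.0377], 'grasp_force': 0.0, 'opening': 0.0852} 0.0187
```

View pics/side0.png

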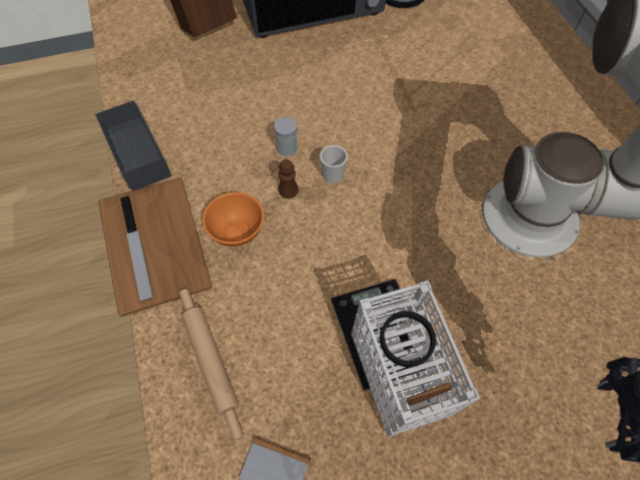

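View pics/top0.png

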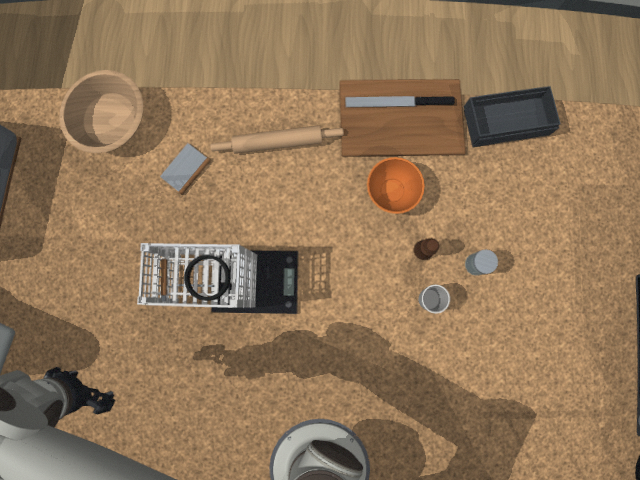

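The top view shows the scale's bare end with its edge corners at about (298,251) and (297,313), and the display near (289,281). The jar's grey lid is at about (484,262), the mill at (428,248), the cup at (435,299) and the bowl at (396,186). The stack spans x 138–257.

```bash
cat >h.py <<'E'
import numpy as np,cv2
from workcell import bot,camera,camera_model
def ray(n,px):
    m=camera_model(n);K=np.array(m["K"]);P=np.array(m["pose"])
    u=cv2.undistortPoints(np.array([[px]],float),K,np.array(m["dist_coeffs"]))[0,0]
    return P[:3,3],P[:3,:3]@np.array([u[0],u[1],1])
def plane(n,px,z):
    o,d=ray(n,px);return (o+d*(z-o[2])/d[2])[:2]
def two(a,b):
    (o1,d1),(o2,d2)=ray("top",a),ray("side",b)
    s=np.linalg.lstsq(np.c_[d1,-d2],o2-o1,rcond=None)[0];p,q=o1+s[0]*d1,o2+s[1]*d2
    return (p+q)/2,np.linalg.norm(p-q)
def proj(n,X):
    m=camera_model(n);T=np.linalg.inv(m["pose"])
    return cv2.projectPoints(np.array([X],float),cv2.Rodrigues(T[:3,:3])[0],T[:3,3],np.array(m["K"]),np.array(m["dist_coeffs"]))[0][0,0]
def tool():
    from scipy.spatial.transform import Rotation as R
    o=bot.get_obs();return np.array(o["ee_pos"]),R.from_euler("xyz",o["tcp_rot"],degrees=True).as_matrix(),o
def shift(X):
    p,R,_=tool();return R.T@(np.array(X)-p)*1000
E
python3 - <<'E'
from h import *
im=cv2.imread("pics/top0.png")
g=im.max(2)
# dark scale mask, bare end
sub=((g<60)*255).astype(np.uint8)[235:330,200:315]
sub=cv2.morphologyEx(sub,cv2.MORPH_CLOSE,np.ones((9,9)))
c=max(cv2.findContours(sub,0,2)[0],key=cv2.contourArea)
print(cv2.minAreaRect(c)); print([(p[0]+[200,235]).tolist() for p in cv2.approxPolyDP(c,3,True)])
def ed(fn):return np.array(fn)
ys,xs=np.nonzero(sub)
r=[(200+xs[ys==y].max(),235+y) for y in range(22,72,3)]
b=[(200+x,235+ys[xs==x].max()) for x in range(20,92,4)]
t=[(200+x,235+ys[xs==x].min()) for x in range(62,92,3)]
for n,e in(("right",r),("bot",b),("top",t)):
    W=np.array([plane("top",p,.012) for p in e]);l=cv2.fitLine(W.astype(np.float32),2,0,.01,.01).ravel();print(n,l, W[0],W[-1])
# jar lid: greyish blue in both images
for n in("top","side"):
    I=cv2.imread(f"pics/{n}0.png");h=cv2.cvtColor(I,cv2.COLOR_BGR2HSV);m=((h[...,0]>90)&(h[...,0]<125)&(h[...,1]>25)&(h[...,2]>90)).astype(np.uint8)*255
    if n=="top":m[:, :440]=0;m[:220]=0;m[320:]=0;m[:,540:]=0
    else: m[:100]=0;m[170:]=0;m[:,:255]=0;m[:,315:]=0
    for c in cv2.findContours(m,0,2)[0]:
        if cv2.contourArea(c)>40:print(n,cv2.minAreaRect(c),cv2.boundingRect(c))
for p in((482,262),(484,261)):print("jar",plane("top",p,.094))
print("side lid",plane("side",(286,126),.094))
A=cv2.resize(im[230:330,200:320],None,fx=5,fy=5);B=cv2.resize(im[230:330,400:520],None,fx=5,fy=5)
S=cv2.imread("pics/side0.png");C=np.hstack([A[:,:600]]);
cv2.imwrite("pics/z.png",cv2.resize(np.hstack([im[230:330,200:320],im[230:330,400:520]]),(800,333),interpolation=2))
E
```

```text
((48.5, 46.0), (62.0, 97.0), 90.0)
[[200, 256], [200, 260], [214, 258], [220, 262], [219, 292], [200, 296], [212, 301], [212, 311], [296, 312], [297, 251], [251, 250], [257, 254], [254, 308], [229, 308], [221, 303], [221, 295], [229, 292], [230, 256]]
right [0.9999887  0.00476275 0.48226595 0.07185163] [0.54496301 0.07242002] [0.41995449 0.07085054]
bot [ 0.01922306 -0.9998152   0.3989647   0.17941962] [0.39791615 0.26831053] [0.40128449 0.09097992]
top [ 0.02896579 -0.9995804   0.55913293  0.1294612 ] [0.55810049 0.16499969] [0.56015908 0.09396169]
jar [ 0.53704308 -0.39152441]
jar [ 0.53966123 -0.3966721 ]
side lid [ 0.53752104 -0.39757571]
```

View pics/z.png

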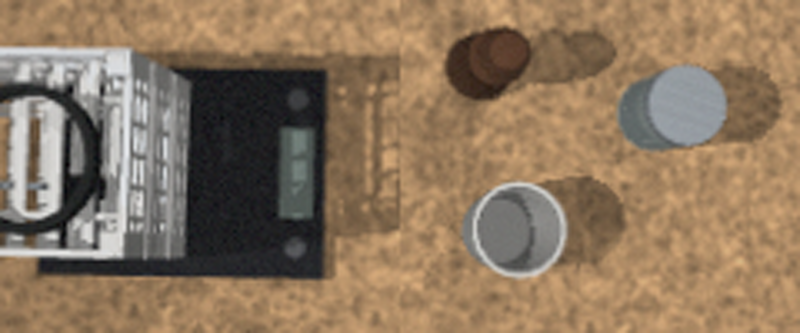

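The crop shows the scale's display at about (289,282) in the full image and the lid centre at about (486,261). The edges put the scale end at y≈0.071, its centre line at x≈0.481 and its -x axis along (0.02,-1). I'll lift over the stack first and then move above the press point.

>>> send_rows(targets="0 0 -50 0 255;0 0 -100 0 255;0 0 -150 0 255;-50 -33 -150 10 255;-100 -66 -150 20 255;-150 -99 -150 30 255;-200 -132 -150 40 255;-250 -164 -150 50 255;-300 -197 -150 60 255;-350 -230 -150 64.5 255;-396 -260 -150 64.5 255;-396 -260 -150 64.5 255;-396 -260 -150 64.5 255;-396 -260 -150 64.5 255")

```text
time: 1.85
ee_pos: [0.4801, 0.1006, 0.3814]
tcp_rot: [180.0, -0.0, 91.1]
wrist_force: [-0.1, -0.1, -0.9]
opening: 0.0001
grasp_force: 0.0
```

```bash
python3 - <<'E'
from h import *
p,R,o=tool();print(p,o["tcp_rot"],o["opening"],o["wrist_force"],o["time"],shift([.4805,.099,.012]))
E
```

```text
[0.48012076 0.10055362 0.38143335] [ 1.79995327e+02 -1.02544227e-02  9.10794294e+01] 0.00013009169853405987 [-0.08475514 -0.08533846 -0.88027936] 1.85 [-1.62660770e+00  3.19775344e-01  3.69433095e+02]
```

>>> send_rows(targets="-1 0 60 0 255;-1 0 120 0 255;-1 0 180 0 255;-1 0 240 0 255;-1 0 300 0 255;-1 0 335 0 255;-1 0 355 0 255;-1 0 361 0 255;-1 0 361 0 255;-1 0 361 0 255")

```text
time: 3.1
ee_pos: [0.4813, 0.099, 0.0215]
tcp_rot: [179.9, -0.0, 91.0]
wrist_force: [0.3, -0.7, 0.5]
opening: -0.0002
grasp_force: 0.0
```

```bash
python3 - <<'E'
from h import *
p,R,o=tool();print(p,o["tcp_rot"],o["wrist_force"])
cv2.imwrite("pics/s1.png",camera("side")[240:460,300:520])
E
```

```text
[0.4812726  0.09900713 0.02151817] [ 1.79897917e+02 -1.98837997e-02  9.10189699e+01] [ 0.33724595 -0.70095719  0.50400251]
```

View pics/s1.png

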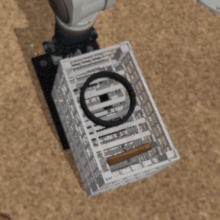

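The fingers are over the bare display end, clear of the stack. I'll press gradually.

>>> send_rows(targets="0 0 4 0 255;0 0 7 0 255;0 0 8 0 255;0 0 8 0 255;0 0 8 0 255")

```text
time: 3.78
ee_pos: [0.4807, 0.0986, 0.0123]
tcp_rot: [180.0, 0.0, 91.0]
wrist_force: [-0.9, 0.3, -0.3]
opening: -0.0003
grasp_force: 0.0
```

>>> send_rows(targets="0 0 0.5 0 255;0 0 1 0 255;0 0 1 0 255;0 0 1 0 255")

```text
time: 4.28
ee_pos: [0.4808, 0.0986, 0.012]
tcp_rot: [180.0, -0.0, 91.0]
wrist_force: [-3.0, -1.5, 6.9]
opening: 0.0001
grasp_force: 3.7
```

>>> send_rows(targets="0 0 0.5 0 255;0 0 0.8 0 255;0 0 0.8 0 255;0 0 0.8 0 255")

```text
time: 4.78
ee_pos: [0.4808, 0.0986, 0.012]
tcp_rot: [179.9, -0.0, 91.0]
wrist_force: [-6.2, -0.7, 14.7]
opening: -0.0002
grasp_force: 7.3
```

>>> send_rows(targets="0 -0.3 0.1 0 255;0 -0.5 0.1 0 255;0 -0.5 0.1 0 255")

```text
time: 5.15
ee_pos: [0.4808, 0.0986, 0.012]
tcp_rot: [179.9, -0.0, 91.0]
wrist_force: [-3.7, -1.4, 13.9]
opening: 0.0
grasp_force: 6.7
```

>>> send_rows(targets="0 -0.4 0.2 0 255;0 -0.7 0.3 0 255;-1 -0.7 0.3 0 255;-2 -0.7 0.3 0 255;-4 -0.7 0.3 0 255;-6 -0.7 0.3 0 255;-8 -0.7 0.3 0 255;-10 -0.7 0.3 0 255")

```text
time: 6.15
ee_pos: [0.4812, 0.09, 0.012]
tcp_rot: [179.8, -0.2, 91.0]
wrist_force: [0.1, 6.8, 10.9]
opening: 0.0002
grasp_force: 5.5
```

```bash
cat >edge.py <<'E'
from h import *
im=camera("top");g=im.max(2)
u0=int(proj("top",[.43,tool()[0][1]-.0275,.012])[0])
for x in(.42,.435,.53,.545):
    a=proj("top",[x,.30-.0,.012]);v=int(round(proj("top",[x,tool()[0][1],.012])[1]))
    r=g[v,u0-40:u0+25]<60;k=np.nonzero(r)[0]
    if len(k):print(x,np.round(plane("top",(u0-40+k.max()+.5,v),.012),4))
p,R,o=tool();print("tcp",np.round(p,4),np.round(o["wrist_force"],1),o["time"])
E
python3 edge.py
```

```text
0.53 [0.5301 0.0392]
0.545 [0.5458 0.0423]
tcp [0.4812 0.0898 0.012 ] [ 0.1  5.4 11.5] 6.2
```

>>> send_rows(targets="0 0 0.3 0 255;0 0 0.6 0 255;0 0 0.6 0 255")

```text
time: 6.58
ee_pos: [0.4812, 0.0897, 0.012]
tcp_rot: [179.8, -0.2, 91.0]
wrist_force: [-2.7, 5.2, 16.8]
opening: 0.0001
grasp_force: 8.4
```

```bash
python3 - <<'E'
from h import *
im=camera("top");cv2.imwrite("pics/t2.png",cv2.resize(im[220:340,190:350],None,fx=5,fy=5,interpolation=2))
E
```

```text
(no output)
```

View pics/t2.png

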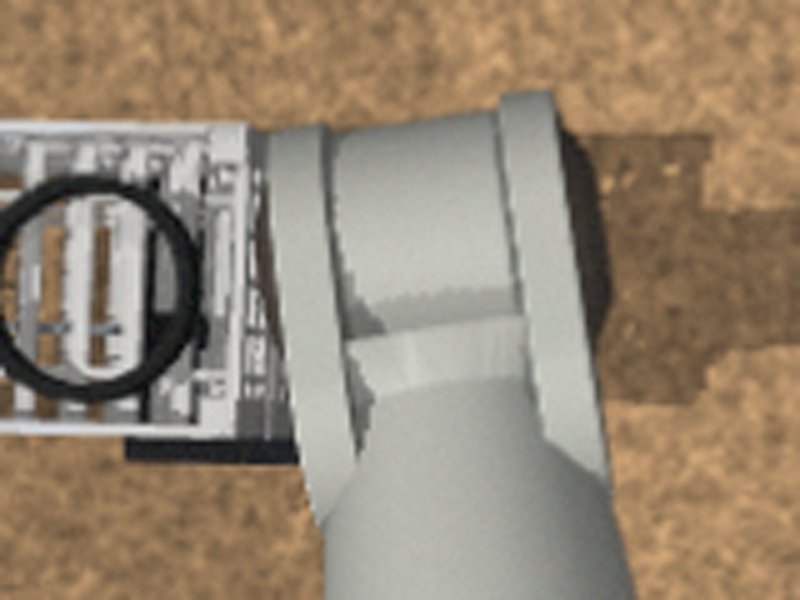

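The arm hides the display end, but the scale's rear corner shows at (215,310), against (211.4,310) before. It has moved about 9 mm along with the fingers, and the stack is unmoved. I'll pull on.

>>> send_rows(targets="-1 -0.2 0 0 255;-3 -0.2 0 0 255;-6 -0.2 0 0 255;-9 -0.2 0 0 255;-12 -0.2 0 0 255;-15 -0.2 0 0 255;-18 -0.2 0 0 255;-21 -0.2 0 0 255;-24 -0.2 0 0 255;-27 -0.2 0 0 255;-30 -0.2 0 0 255")

```text
time: 8.0
ee_pos: [0.482, 0.0601, 0.012]
tcp_rot: [179.7, -0.2, 91.1]
wrist_force: [0.2, 8.6, 15.3]
opening: 0.0
grasp_force: 7.4
```

```bash
cat >tail.py <<'E'
from h import *
g=camera("top").max(2)
for v in(309,310,311):
    k=np.nonzero(g[v,200:270]<60)[0]
    if len(k):print(v,200+k.min(),np.round(plane("top",(200+k.min()-.5,v),.012),4))
# stack: top rim left edge (white)
w=(g[235:320,120:300]>170);ys,xs=np.nonzero(w);print("white box",xs.min()+120,xs.max()+120,ys.min()+235,ys.max()+235)
p,R,o=tool();print("tcp",np.round(p,4),np.round(o["wrist_force"],1),o["time"])
E
python3 tail.py
```

```text
309 226 [0.4036 0.2541]
310 227 [0.4011 0.2514]
311 226 [0.3984 0.2539]
white box 120 299 235 319
tcp [0.482  0.0598 0.012 ] [-1.3  7.  15. ] 8.05
```

>>> send_rows(targets="0 -0.1 0.2 0 255;-3 -0.1 0.3 0 255;-6 -0.1 0.3 0 255;-9 -0.1 0.3 0 255;-12 -0.1 0.3 0 255;-15 -0.1 0.3 0 255;-18 -0.1 0.3 0 255;-21 -0.1 0.3 0 255;-24 -0.1 0.3 0 255;-27 -0.1 0.3 0 255;-30 -0.1 0.3 0 255;-33 -0.1 0.3 0 255;-36 -0.1 0.3 0 255")

```text
time: 9.68
ee_pos: [0.4828, 0.0241, 0.012]
tcp_rot: [179.7, -0.2, 91.1]
wrist_force: [-0.4, 10.0, 16.8]
opening: -0.0
grasp_force: 8.5
```

```bash
python3 tail.py
```

```text
309 240 [0.4049 0.2174]
310 240 [0.4023 0.2173]
311 240 [0.3997 0.2172]
white box 120 299 235 319
tcp [0.4828 0.0237 0.012 ] [ 0.1  7.3 16.9] 9.725
```

>>> send_rows(targets="0 0 0.2 0 255;-3 0 0.2 0 255;-6 0 0.2 0 255;-9 0 0.2 0 255;-12 0 0.2 0 255;-15 0 0.2 0 255;-18 0 0.2 0 255;-21 0 0.2 0 255;-24 0 0.2 0 255;-26 0 0.2 0 255")

```text
time: 10.98
ee_pos: [0.4834, -0.0019, 0.0119]
tcp_rot: [179.7, -0.2, 91.1]
wrist_force: [0.6, 9.3, 19.3]
opening: 0.0002
grasp_force: 9.3
```

```bash
python3 tail.py
```

```text
309 250 [0.4058 0.1913]
310 250 [0.4032 0.1912]
311 250 [0.4006 0.1911]
white box 120 299 235 319
tcp [ 0.4834 -0.0022  0.012 ] [ 0.4  8.5 18.6] 11.025
```

>>> send_rows(targets="-3 0 -0.1 0 255;-6 0 -0.1 0 255;-9 0 -0.1 0 255;-12 0 -0.1 0 255;-15 0 -0.1 0 255;-18 0 -0.1 0 255;-21 0 -0.1 0 255;-24 0 -0.1 0 255;-27 0 -0.1 0 255;-30 0 -0.1 0 255;-33 0 -0.1 0 255;-36 0 -0.1 0 255;-36 0 -0.1 0 255;-36 0 -0.1 0 255")

```text
time: 12.78
ee_pos: [0.4839, -0.0387, 0.0119]
tcp_rot: [179.7, -0.1, 91.0]
wrist_force: [0.2, 6.5, 17.6]
opening: 0.0002
grasp_force: 9.1
```

```bash
python3 tail.py; python3 - <<'E'
from h import *
a=camera("top")[220:340,120:360];b=camera("side")[240:460,270:520]
cv2.imwrite("pics/t3.png",np.vstack([cv2.resize(a,(600,300)),cv2.resize(b,(341,300)).copy() if 0 else np.pad(cv2.resize(b,(341,300)),((0,0),(0,259),(0,0)))]))
E
```

```text
309 264 [0.407  0.1549]
310 264 [0.4044 0.1548]
311 264 [0.4018 0.1547]
white box 120 299 235 319
tcp [ 0.4839 -0.0388  0.0119] [ 0.1  5.2 18.1] 12.825
```

View pics/t3.png

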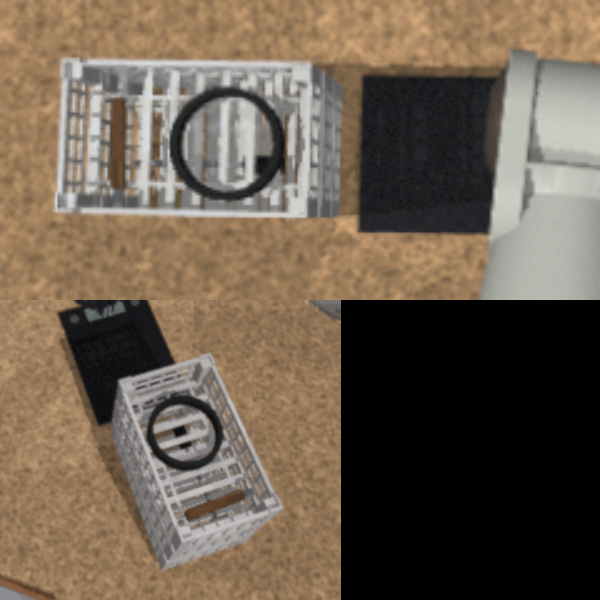

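The scale is wholly clear, with a gap of about 20 mm. The stack stands level with the ring, lame and probe still in it. Next I'll lift and go above the jar.

>>> send_rows(targets="0 0 -5 0 255;0 0 -40 0 255;0 0 -90 0 255;0 0 -140 0 255;0 0 -190 0 255;-20 3 -240 0 255;-70 9 -240 -4 0;-120 16 -240 -8 0;-170 22 -240 -12 0;-220 29 -240 -16 0;-270 36 -240 -16 0;-320 42 -240 -16 0;-362 48 -240 -16 0;-362 48 -240 -16 0;-362 48 -240 -16 0")

```text
time: 14.8
ee_pos: [0.5356, -0.4003, 0.2486]
tcp_rot: [-180.0, -0.1, 107.0]
wrist_force: [-0.7, 0.4, 0.6]
opening: 0.0856
grasp_force: 0.0
```

```bash
python3 - <<'E'
from h import *
p,R,o=tool();print(p,o["tcp_rot"],o["opening"],o["wrist_force"],o["time"])
t=camera("top");cv2.imwrite("pics/t4.png",t)
# lid from first (unobstructed) pictures: counter is saturated orange
for n,(x0,y0,x1,y1) in(("top",(455,235,515,290)),("side",(270,105,305,165))):
    h=cv2.cvtColor(cv2.imread(f"pics/{n}0.png")[y0:y1,x0:x1],cv2.COLOR_BGR2HSV)
    for nm,m in(("jar",(h[...,0]>60)&(h[...,0]<130)),("lid",(h[...,0]>60)&(h[...,0]<130)&(h[...,2]>130))):
        c=max(cv2.findContours(m.astype(np.uint8),0,2)[0],key=cv2.contourArea);r=cv2.boundingRect(c);(e,s,a)=cv2.fitEllipse(cv2.convexHull(c))
        q=(e[0]+x0,e[1]+y0);print(n,nm,r,np.round(q,1),np.round(s,1),np.round(plane(n,q,.094),4))
print("exp lid px dia",np.linalg.norm(proj("top",[.538,-.37,.094])-proj("top",[.538,-.431,.094])))
# scale corners
g=((t.max(2)<60)*255).astype(np.uint8)[230:330,255:365];g=cv2.morphologyEx(g,cv2.MORPH_CLOSE,np.ones((15,15)))
c=max(cv2.findContours(g,0,2)[0],key=cv2.contourArea);r=cv2.minAreaRect(c);B=cv2.boxPoints(r)+[255,230]
W=np.array([plane("top",b,.012) for b in B]);print(B.round(1).tolist(),W.round(4).tolist(),"scale centre",W.mean(0),[np.linalg.norm(W[i]-W[i-1]).round(4) for i in range(4)])
E
```

```text
[ 0.53559503 -0.40030013  0.24862806] [-1.79968799e+02 -5.45189115e-02  1.06973526e+02] 0.08557149759331735 [-0.66165097  0.4080232   0.55919852] 14.8
top jar (11, 15, 32, 24) [481.5 262.4] [24.3 31.9] [ 0.5361 -0.3902]
top lid (20, 15, 23, 24) [485.6 261.2] [22.4 23.4] [ 0.5392 -0.4007]
side jar (5, 13, 21, 37) [286.1 135.7] [24.5 38. ] [ 0.5461 -0.3653]
side lid (5, 13, 21, 16) [285.  125.8] [16.1 20.7] [ 0.5397 -0.3992]
exp lid px dia 23.816807592998764
[[263.3, 311.9], [264.5, 249.5], [350.2, 251.2], [349.0, 313.6]] [[0.3994, 0.155], [0.5622, 0.1584], [0.5642, -0.0665], [0.4017, -0.0669]] scale centre [0.48185963 0.04498521] [np.float64(0.2219), np.float64(0.1628), np.float64(0.225), np.float64(0.1626)]
```

View pics/t4.png

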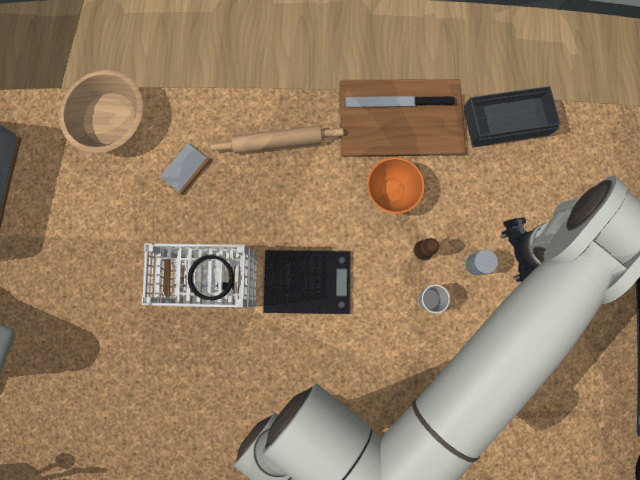

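The top view shows the scale clear at (264–350, 250–313). The jar, mill and cup are undisturbed and the gripper is above the jar. I'll descend and grip.

>>> send_rows(targets="-1 3 30 0 0;-1 3 80 0 0;-1 3 120 0 0;-1 3 150 0 0;-1 3 175 0 0;-1 3 195 0 0;-1 3 207 0 0;-1 3 207 0 0;-1 3 207 0 0")

```text
time: 15.98
ee_pos: [0.5394, -0.4009, 0.0432]
tcp_rot: [179.9, 0.1, 107.0]
wrist_force: [-0.3, -0.1, 0.2]
opening: 0.0854
grasp_force: 0.0
```

>>> send_rows(targets="0 0 0 0 60;0 0 0 0 90;0 0 0 0 120;0 0 0 0 160;0 0 0 0 160;0 0 0 0 160;0 0 0 0 160", newtons=30)

```text
time: 16.85
ee_pos: [0.5393, -0.4009, 0.043]
tcp_rot: [180.0, 0.1, 107.0]
wrist_force: [1.0, 1.1, 5.6]
opening: 0.0597
grasp_force: 31.7
```

>>> send_rows(targets="0 0 -10 0 160;0 0 -40 0 160;0 0 -85 0 160;0 0 -130 0 160;0 0 -170 0 160;10 2 -180 0 160;40 7 -180 0 160;85 14 -180 0 160;130 22 -180 0 160;175 30 -180 0 160;220 37 -180 0 160;265 45 -180 0 160;310 53 -180 0 160;355 60 -180 0 160;395 67 -180 0 160;425 72 -180 0 160;443 75 -180 0 160;443 75 -180 0 160;443 75 -180 0 160")

```text
time: 19.23
ee_pos: [0.4807, 0.0447, 0.2211]
tcp_rot: [-179.9, -0.0, 107.0]
wrist_force: [0.2, -0.0, -3.3]
opening: 0.0599
grasp_force: 33.8
```

```bash
python3 - <<'E'
from h import *
p,R,o=tool();print(p,o["tcp_rot"],o["wrist_force"],o["opening"],shift([.482,.0445,.053]))
E
```

```text
[0.48073546 0.04473836 0.22108852] [-1.79917959e+02 -5.34820879e-03  1.07003714e+02] [ 0.24085294 -0.04305896 -3.25864366] 0.05992506420767383 [ -0.61342895   1.38023918 168.08665556]
```

>>> send_rows(targets="-0.6 1.4 40 0 160;-0.6 1.4 80 0 160;-0.6 1.4 115 0 160;-0.6 1.4 140 0 160;-0.6 1.4 153 0 160;-0.6 1.4 158 0 160;-0.6 1.4 158 0 160;-0.6 1.4 158 0 160")

```text
time: 20.23
ee_pos: [0.4833, 0.0448, 0.065]
tcp_rot: [179.9, 0.0, 107.0]
wrist_force: [0.5, -0.4, -2.5]
opening: 0.06
grasp_force: 33.8
```

>>> send_rows(targets="0 0 1.5 0 160;0 0 3 0 160;0 0 4 0 160;0 0 5 0 160;0 0 5 0 160;0 0 5 0 160")

```text
time: 20.98
ee_pos: [0.4827, 0.0448, 0.0591]
tcp_rot: [-180.0, 0.0, 107.0]
wrist_force: [0.4, -0.6, -2.5]
opening: 0.0597
grasp_force: 33.8
```

>>> send_rows(targets="0 0 1 0 160;0 0 2 0 160;0 0 2.5 0 160;0 0 3 0 160;0 0 3 0 160;0 0 3 0 160")

```text
time: 21.72
ee_pos: [0.4827, 0.0448, 0.0561]
tcp_rot: [180.0, -0.0, 107.0]
wrist_force: [-0.5, 0.3, -2.7]
opening: 0.0601
grasp_force: 33.8
```

>>> send_rows(targets="0 0 0.4 0 160;0 0 0.8 0 160;0 0 1 0 160;0 0 1 0 160;0 0 1 0 160")

```text
time: 22.35
ee_pos: [0.4827, 0.0448, 0.0551]
tcp_rot: [180.0, -0.0, 107.0]
wrist_force: [-0.1, -0.3, -3.0]
opening: 0.0598
grasp_force: 33.8
```

>>> send_rows(targets="0 0 0.3 0 160;0 0 0.6 0 160;0 0 0.6 0 160;0 0 0.6 0 160")

```text
time: 22.85
ee_pos: [0.4828, 0.0449, 0.055]
tcp_rot: [180.0, -0.0, 107.0]
wrist_force: [-3.3, 1.4, 5.9]
opening: 0.0597
grasp_force: 33.7
```

The jar is in contact, with about 9 N between it and the glass. I'll back off slightly and open.

>>> send_rows(targets="0 0 -0.4 0 160;0 0 -0.4 0 60;0 0 -0.4 0 40;0 0 -0.4 0 20;0 0 -0.4 0 0;0 0 -0.4 0 0;0 0 -0.4 0 0;0 0 -0.4 0 0")

```text
time: 23.85
ee_pos: [0.4827, 0.0448, 0.0549]
tcp_rot: [180.0, 0.0, 107.0]
wrist_force: [0.6, 0.1, -0.3]
opening: 0.0854
grasp_force: 0.0
```

>>> send_rows(targets="0 0 -10 0 0;0 0 -30 0 0;0 0 -60 0 0;0 0 -100 0 0;0 0 -150 0 0;0 0 -200 0 0;-40 0 -220 0 0;-80 0 -220 0 0;-130 0 -220 0 0;-180 0 -220 0 0;-230 0 -220 0 0;-280 0 -220 0 0;-280 0 -220 0 0;-280 0 -220 0 0")

```text
time: 25.6
ee_pos: [0.5644, -0.2229, 0.2752]
tcp_rot: [180.0, -0.0, 107.0]
wrist_force: [0.0, 0.3, -0.7]
opening: 0.0852
grasp_force: 0.0
```

```bash
python3 - <<'E'
from h import *
p,R,o=tool();print(p,o["time"],o["wrist_force"])
t=camera("top");s=camera("side");cv2.imwrite("pics/f.png",np.hstack([cv2.resize(t[150:350,120:460],(510,300)),cv2.resize(s[240:460,290:500],(286,300))]))
x0,y0,x1,y1=285,240,350,320
h=cv2.cvtColor(t[y0:y1,x0:x1],cv2.COLOR_BGR2HSV);m=(h[...,2]>125)&(h[...,0]>60)
c=max(cv2.findContours(m.astype(np.uint8),0,2)[0],key=cv2.contourArea);e=cv2.fitEllipse(cv2.convexHull(c));print(e,plane("top",(e[0][0]+x0,e[0][1]+y0),.106))
g=((t.max(2)<60)*255).astype(np.uint8)[230:330,255:365];g=cv2.morphologyEx(g,cv2.MORPH_CLOSE,np.ones((15,15)))
c=max(cv2.findContours(g,0,2)[0],key=cv2.contourArea);B=cv2.boxPoints(cv2.minAreaRect(c))+[255,230]
print(B.round(1).tolist(),np.mean([plane("top",b,.012) for b in B],0))
E
```

```text
[ 0.56438756 -0.22286391  0.27519402] 25.6 [ 0.00904431  0.31864754 -0.68619664]
((20.934621810913086, 39.122772216796875), (23.804094314575195, 24.189308166503906), 145.00111389160156) [0.48306463 0.04448972]
[[263.3, 311.9], [264.5, 249.6], [350.1, 251.2], [348.9, 313.6]] [0.48178309 0.04503442]
```

View pics/f.png

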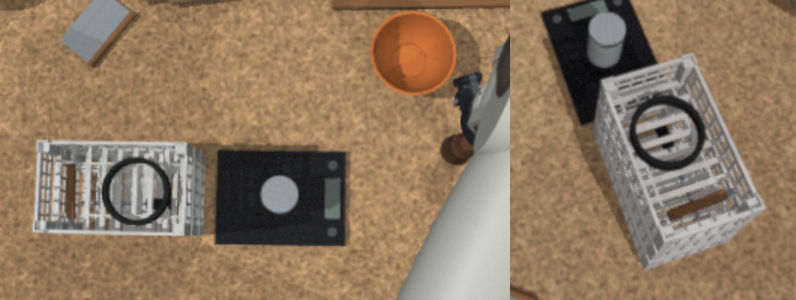

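The jar stands upright within about 1.5 mm of the scale's centre. The scale is clear, the stack is level with its contents in it, and the arm is touching nothing.

```bash
python3 -c "
from workcell import ticket
print(ticket.job_done())"
```

```text
the job is handed in; nothing more can be done
None
```

The job is handed in at about 26 s: the scale was drawn clear (19.3 N highest press read), the stack stands flat with its ring, lame and probe still in it, the jar stands upright within about 1.5 mm of the scale's centre, and I left the bowl, cup and mill alone.

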